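# Load the cleaning-basket stand

## Robot

A 6-joint arm with a two-finger parallel gripper is mounted at the origin on a cart in front of the work surface, level with it; the furniture and walls round the work are solid. World frame = base frame: x ahead of the robot, y to its left, z up, the work surface at z = 0. Lengths are in m, angles in rad, forces in N, time in s.
With the tool pointing down it reaches from about 0.325 to 0.925 m from the base axis. Payload 3.1 kg.
Tool frame: the origin (TCP) lies at the very end of the fingers, on their centre line; the grasp point (between the pads) lies 19 mm behind it; z points along the fingers, y is the line along which they close (so a half turn about z gives the same grasp; the last joint's range is limited). The gripper opens to 85 mm and grips with 20 to 120 N. Pads are 22 mm wide; open, the fingers measure 114 mm over their backs; the gripper's body (76 mm by 85 mm) begins 54 mm behind the grasp point. The pads swing forward as they close: fully open they stand 13 mm farther back than shut.
Start: joints at [1.068, 0.217, 1.613, -0, 1.311, -0.112], TCP at [0.238, 0.578, 0.202] pointing down, gripper open.
Joint ranges: [-2.75, 2.75], [-0.78, 2.1], [0.31, 2.55], [-1.13, 4.27], [0.13, 2.63], [-2.58, 2.58]. Speed limits (rad/s): [2.79, 2.79, 3.14, 3.14, 3.14, 3.14].

## Interface

Orientations are given as a rotation vector (axis times angle).
In Python, from bench import r gives the robot as it stands.
- The arm moves only by the shell command python3 -m pendant 'ROWS' [OPENING] [FORCE]. ROWS is a JSON object whose one key "rows" holds a list of rows, each an object with "travel": the shift along the tool's x, y, z in cm, a list of three; "dr": the turn, a rotation vector about the tool's x, y, z in rad, a list of three. In form: {"rows": [{"travel": [dx, dy, dz], "dr": [rx, ry, rz]}, ...]}. A call has exactly 8 rows; each row is the pose to reach, as a shift and turn from the pose commanded when the call began, along the tool's axes at that moment; what a row does not reach only later rows make up. A row lasts 1/10 s, in which the tool goes at most 50 mm and 8.59 degrees, less where a joint would pass 70% of its speed; a pose out of reach is approached as far as the arm can. A call with a gripper value outside its range is refused whole. OPENING is the finger opening in cm, from 0 to 8.54, set as the call begins (- or left out, the last holds). The fingers move at their own pace and stop on an object; FORCE is the grip in N (left out, the last holds). Time passes only in rows, so rows that repeat a pose let the fingers close, or fill a call up. It gives the time, the measured TCP pose, the force, the opening and the grip force at its end, in the units of the state.
- r.get_obs(): the state, without advancing time (a new reading comes with each control period).
- r.read_camera(name): name is "scene" or "top" or "wrist"; returns a dict with "frame" (420x560x3 uint8, blue, green, red), "vfov" (degrees; the focal length in pixels is half the picture's height over the tangent of half this angle, whatever the lens; pixels are square), "cx", "cy" (the principal point, pixels), "rvec" (rotation vector, rad) and "tvec" (3), from world to camera coordinates, as OpenCV has them. Camera axes: x right, y down, z forward; pixel columns grow to the right and rows downward; lengths in m; the calibration is good to about 2 mm. A picture is of the moment at which its call begins. There is no depth.
- r.hand_in(): hands the job in; it is judged then, once.
The state is a dict: "clock": time; "joint_pos": joint angles; "qd": joint speeds; "joint_efforts": joint torques, N m; "tcp_pos": TCP position; "tool_rot": TCP orientation; "force": force on the tool from outside, world axes, zero at the start; "moment": the same for the moment, N m; "gripper_width": opening from 0.0 (shut) to 1.0 (fully open); "grip_force": force on a finger pad.
Only numpy, scipy, OpenCV 4.12 (cv2) and the standard library are available. Lean on these libraries where they do the work, as an engineer would, in place of code of your own. Each camera call takes 0.05 s, during which the arm holds its last target. There are 200 camera calls.

## Task

Load the watch-parts baskets onto the rod of the loading stand for the cleaning machine: the deep basket with the plates at the bottom, then the divided basket with the wheels, then the shallow basket with the screws, each fully down on the one below. Put the lid on top, collar up, so that nothing floats out, and slip the knurled hold-down cap over the end of the rod until it rests on the lid. Leave the loupe and the large parts tin where they are.

Things in the scene. Friction and masses are not known exactly. Their poses are not given: they have to be found in the camera images.
- loading_stand: Fixed loading stand of the parts-cleaning machine: a flat aluminium foot disc 80 mm across and 6 mm high, with a plain steel rod 8 mm thick rising from its centre to 66 mm above the bench; the top 5 mm of the rod taper to 4 mm. Origin: centre of the underside, on the bench, below the rod; z up along the rod.
- deep_basket: Round basket of perforated sheet steel, outside diameter 56 mm, open at the top, wall 1.6 mm, with an upright tube in its middle (outside diameter 16 mm, bore 12 mm right through the floor, as high as the wall). The tallest of the three: 18 mm high, not divided, with a few brass watch plates lying fast inside. Origin: centre of the underside; z up. Round: any yaw will do.
- divided_basket: Round basket of perforated sheet steel, outside diameter 56 mm, open at the top, wall 1.6 mm, with an upright tube in its middle (outside diameter 16 mm, bore 12 mm right through the floor, as high as the wall). 12 mm high, the only one divided by four walls into quarters; small brass wheels lie fast inside. Origin: centre of the underside; z up. Round: any yaw will do.
- shallow_basket: Round basket of perforated sheet steel, outside diameter 56 mm, open at the top, wall 1.6 mm, with an upright tube in its middle (outside diameter 16 mm, bore 12 mm right through the floor, as high as the wall). The lowest of the three: 8 mm high, with fine holes, not divided; tiny screws lie fast inside. Origin: centre of the underside; z up. Round: any yaw will do.
- basket_lid: Lid: flat perforated steel disc, 56 mm across and 2.5 mm thick, with a collar in its middle to lift it by (outside diameter 19 mm, its top 13 mm above the underside, bore 12 mm right through). Lies collar up. Origin: centre of the underside; z up. Round: any yaw will do.
- hold_down_cap: Hold-down cap: knurled steel cylinder, 22 mm across and 20 mm high, standing bore down; the bore from below is 11 mm wide and 12 mm deep. It slips over the rod without a thread and weighs about 50 g. Origin: centre of the underside; z up. Round: any yaw will do.
- loupe: Black eye loupe, a cup 38 mm across and 33 mm high, standing loose on the bench; a bystander. Origin: centre of the underside.
- parts_tin: The largest of three round aluminium tins, 62 mm across, 17 mm high, loose; a bystander. Origin: centre of the underside. (A task lamp hangs over the bench on the left, about 0.65 m ahead of the robot and 0.25 m to its left, its lower edge about 0.45 m above the bench: keep the wrist clear of it.)
There are look-alikes about, which are no part of the job. What is shaped like the loading_stand but purple is not meant.

How it is judged:
On the way, in this order (a step that is already met when the one before it is completed fails the run):
1. the deep basket lies on the foot of the stand, let go (horizontal distance between deep_basket and loading_stand below 0.005 m and z of deep_basket in the frame of loading_stand between 0.003 and 0.009 m and angle between deep_basket's own z axis and vertical below 0.1 rad and contact force between deep_basket and the fingers below 0.1 N), for 0.2 s.
2. the divided basket lies on the deep one, let go (horizontal distance between divided_basket and loading_stand below 0.005 m and z of divided_basket in the frame of loading_stand between 0.021 and 0.027 m and angle between divided_basket's own z axis and vertical below 0.1 rad and contact force between divided_basket and the fingers below 0.1 N), for 0.2 s.
3. the shallow basket lies on the divided one, let go (horizontal distance between shallow_basket and loading_stand below 0.005 m and z of shallow_basket in the frame of loading_stand between 0.033 and 0.039 m and angle between shallow_basket's own z axis and vertical below 0.1 rad and contact force between shallow_basket and the fingers below 0.1 N), for 0.2 s.
4. the lid lies on the shallow basket, collar up, let go (horizontal distance between basket_lid and loading_stand below 0.005 m and z of basket_lid in the frame of loading_stand between 0.041 and 0.047 m and angle between basket_lid's own z axis and vertical below 0.1 rad and contact force between basket_lid and the fingers below 0.1 N), for 0.2 s.
5. the cap is over the rod's end and rests on the lid's collar, let go (horizontal distance between hold_down_cap and loading_stand below 0.005 m and z of hold_down_cap in the frame of loading_stand between 0.054 and 0.06 m and angle between hold_down_cap's own z axis and vertical below 0.1 rad and contact force between hold_down_cap and the fingers below 0.1 N), for 0.2 s.
At the end, for the whole second after the job is handed in: On the rod, from the foot up: deep, divided, shallow basket, lid (collar up), cap; each within 5 mm of the rod's axis, within 3 mm of its height when fully down (undersides 6, 24, 36, 44, 57 mm above the bench), level to 0.1 rad; all let go and at rest (all of step 1 and all of step 2 and all of step 3 and all of step 4 and all of step 5 and linear speed of each of deep_basket, divided_basket, shallow_basket, basket_lid, hold_down_cap below 0.02 m/s); the robot touches nothing.
It fails at once if the loupe is pushed more than 20 mm from its place (distance of loupe from where it was at the start of the episode above 0.02 m).
It fails at once if the large parts tin is pushed more than 20 mm from its place (distance of parts_tin from where it was at the start of the episode above 0.02 m).
It also fails if it takes over 120 s, if anything falls off the work surface, if the arm or the gripper's body presses on something with over 40 N, if the wrist force passes 120 N, or if a joint passes its speed limit or range.

## Working session

There is one attempt and no reset: what is moved stays moved. The work goes in short steps, Python scripts to look and compute and a shell command to move; the robot and the scene stay as the last step left them, time stands still between calls to the robot, and variables do not carry over. Pictures are saved under pics/ and viewed, at most 15 in all, crops included, and the job is handed in when it is done.

```bash
ls; mkdir -p pics; cat > h.py <<'E'
from bench import r
import cv2, numpy as np
from scipy.spatial.transform import Rotation as R
def shot(cam,fn=None):
    c=r.read_camera(cam)
    if fn: cv2.imwrite(f'pics/{fn}.png',c['frame'])
    np.save(f'pics/{cam}.npy',c,allow_pickle=True); return c
def load(cam): return np.load(f'pics/{cam}.npy',allow_pickle=True).item()
def K(c):
    f=c['frame'].shape[0]/2/np.tan(np.radians(c['vfov'])/2)
    return np.array([[f,0,c['cx']],[0,f,c['cy']],[0,0,1.]])
def px2w(c,u,v,z):
    M=cv2.Rodrigues(np.array(c['rvec'],float))[0];t=np.array(c['tvec'],float).ravel()
    d=M.T@np.linalg.inv(K(c))@np.array([u,v,1.]);o=-M.T@t
    return o+d*(z-o[2])/d[2]
def w2px(c,p):
    return cv2.projectPoints(np.array(p,float).reshape(-1,3),np.array(c['rvec'],float),np.array(c['tvec'],float),K(c),None)[0].reshape(-1,2)
def togo(p,yaw=None):
    "tool-axis cm to TCP world p"
    o=r.get_obs();T=R.from_rotvec(o['tool_rot'])
    return T.inv().apply(np.array(p)-o['tcp_pos'])*100
E
python3 - <<'E'
from h import *
for n in('scene','top','wrist'):
    c=shot(n,n); print(n,c['vfov'],c['cx'],c['cy'],c['rvec'],c['tvec'],[k for k in c])
o=r.get_obs();print(o);print(R.from_rotvec(o['tool_rot']).as_matrix().round(3))
E
```

```text
pics
scene 54.77345117642772 283.36963061649783 210.69247550197298 [ 2.13639811 -0.68248012  0.36017288] [-0.54747035  0.16940059  0.68864502] ['frame', 'vfov', 'cx', 'cy', 'rvec', 'tvec']
top 49.666438672056046 281.5291389585684 199.78284511706903 [ 2.1517252  -2.09662935  0.20439475] [-0.10972609  0.5712382   0.93704554] ['frame', 'vfov', 'cx', 'cy', 'rvec', 'tvec']
wrist 61.50800170758932 282.57895360692146 209.35256651646765 [-2.39229844 -1.60392351 -0.2397874 ] [-0.62335413 -0.03923184  0.38019434] ['frame', 'vfov', 'cx', 'cy', 'rvec', 'tvec']
{'clock': 0.15, 'joint_pos': array([ 1.06781049e+00,  2.17571723e-01,  1.61456881e+00, -2.47606093e-05,
        1.31132329e+00, -1.12182263e-01]), 'qd': array([-0.0019901 , -0.00287389, -0.00465358, -0.00060339, -0.00092012,
       -0.00026592]), 'joint_efforts': array([-1.28674612e-03, -3.97448051e+01, -3.04417884e+01, -2.30529431e-04,
        5.80941982e-03, -8.26078747e-06]), 'tcp_pos': array([0.23772766, 0.57728462, 0.20097228]), 'tool_rot': array([-6.09858172e-01, -3.08127467e+00,  2.81218710e-03]), 'force': array([-0.30553226, -0.73211824, -0.04153482]), 'moment': array([-0.00824475,  0.0021702 ,  0.02058691]), 'grip_force': 0.0, 'gripper_width': 1.000217170168622}
[[-0.925  0.381 -0.001]
 [ 0.381  0.925 -0.002]
 [ 0.    -0.002 -1.   ]]
```

View pics/top.png

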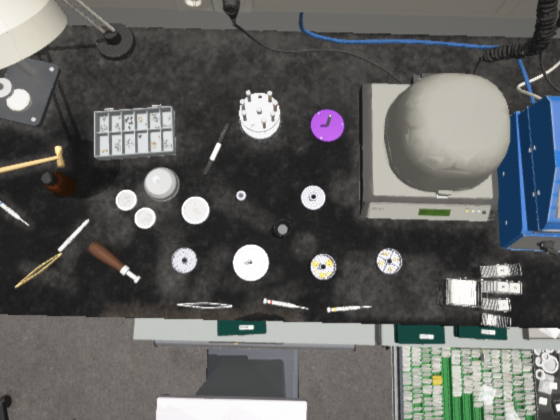

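View pics/scene.png

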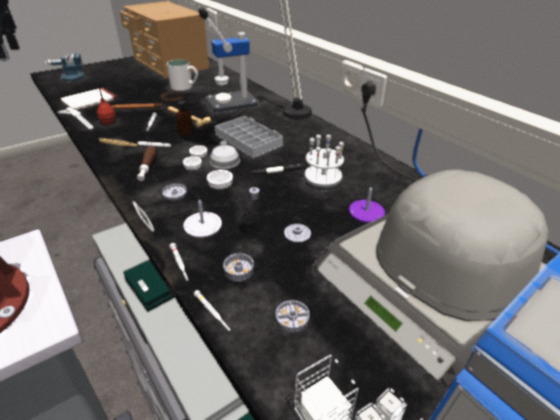

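The top picture shows the white stand at (251,262), the purple look-alike at (327,125) and small basket-like discs at (184,260), (323,266), (390,261) and (313,197). It also shows the cap at (241,196), the loupe at (282,229) and the tin at (195,210). I'll enlarge it.

```bash
python3 - <<'E'
from h import *
a=load('top')['frame'][175:295,165:425]; b=load('scene')['frame'][170:340,150:320]
a=cv2.resize(a,(780,360),interpolation=cv2.INTER_CUBIC); b=cv2.resize(b,(800,600))if 0 else b
cv2.imwrite('pics/tc.png',a)
b=cv2.resize(b,(595,595),interpolation=cv2.INTER_CUBIC);cv2.imwrite('pics/sc.png',b)
E
```

```text
(no output)
```

View pics/tc.png

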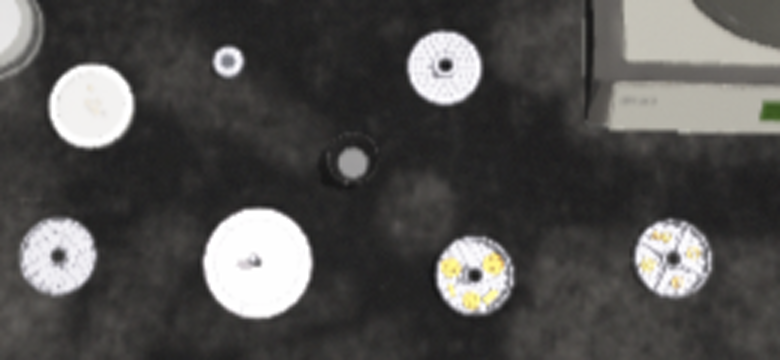

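View pics/sc.png

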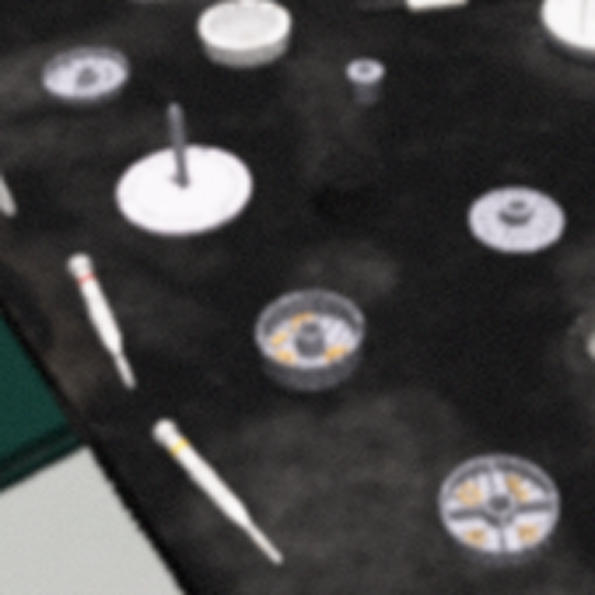

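The deep basket (brass plates, tall) is at crop (475,276) and the divided one at (673,258). The shallow basket is at (58,256), the lid at (445,67), the cap at (228,61), the stand at (258,263). Next: compute world positions.

```bash
python3 - <<'E'
from h import *
c=load('top');g=cv2.cvtColor(c['frame'],cv2.COLOR_BGR2GRAY)
S=6
for n,u,v,z,d in [('deep',475,276,.018,56),('div',673,258,.012,56),('shal',58,256,.008,56),('lid',445,67,.0025,56),('cap',228,61,.02,22),('stand',258,263,.006,80),('tin',91,105,.017,62),('loupe',352,163,.033,38)]:
    u,v=165+u/3-.33,175+v/3-.33
    w=int(d/1.45/2+7);x0,y0=int(u)-w,int(v)-w
    p=cv2.resize(g[y0:y0+2*w,x0:x0+2*w],None,fx=S,fy=S,interpolation=cv2.INTER_CUBIC)
    m=(p>105).astype(np.uint8)
    cs=cv2.findContours(m,cv2.RETR_EXTERNAL,cv2.CHAIN_APPROX_NONE)[0]
    k=max(cs,key=cv2.contourArea);h=cv2.convexHull(k)
    (a,b),ax,_=cv2.fitEllipse(h) if len(h)>5 else ((0,0),0,0)
    uu,vv=x0+(a+.5)/S-.5,y0+(b+.5)/S-.5
    P=px2w(c,uu,vv,z);Q=px2w(c,uu+1,vv,z);s=np.linalg.norm(Q-P)*1000
    print(n,(round(u,1),round(v,1)),(round(uu,1),round(vv,1)),'diam',np.round(np.array(ax)/S*s,1),'xyz',P.round(4),'r',np.hypot(*P[:2]).round(3),'eye',px2w(c,u,v,z).round(4)[:2])
print(px2w(c,251,262,.066))
M=cv2.Rodrigues(np.array(c['rvec']))[0];print(-M.T@c['tvec'])
o=r.get_obs()
cw=load('wrist');T=R.from_rotvec(o['tool_rot']).as_matrix();M=cv2.Rodrigues(np.array(cw['rvec']))[0]
print('cam in tool',T.T@(-M.T@cw['tvec']-o['tcp_pos']),'cam z in tool',T.T@M.T)
E
```

```text
deep (323.0, 266.7) (322.8, 266.3) diam [57.7 59. ] xyz [ 0.4338 -0.1898  0.018 ] r 0.474 eye [ 0.4331 -0.1902]
div (389.0, 260.7) (389.0, 260.7) diam [57.4 59.9] xyz [ 0.4502 -0.3375  0.012 ] r 0.563 eye [ 0.4504 -0.3375]
shal (184.0, 260.0) (183.7, 260.0) diam [57.1 59.6] xyz [0.4404 0.1196 0.008 ] r 0.456 eye [0.4403 0.1189]
lid (313.0, 197.0) (312.7, 197.1) diam [57.2 57.8] xyz [ 0.5919 -0.1666  0.0025] r 0.615 eye [ 0.5922 -0.1673]
cap (240.7, 195.0) (240.7, 195.1) diam [23.5 24. ] xyz [ 0.5888 -0.0021  0.02  ] r 0.589 eye [ 0.589  -0.0021]
stand (250.7, 262.3) (250.5, 262.3) diam [81.9 83.8] xyz [ 0.4391 -0.0292  0.006 ] r 0.44 eye [ 0.4391 -0.0297]
tin (195.0, 209.7) (195.0, 209.9) diam [64.1 65.5] xyz [0.5527 0.0997 0.017 ] r 0.562 eye [0.5531 0.0996]
loupe (282.0, 229.0) (282.1, 228.9) diam [21.  21.9] xyz [ 0.5126 -0.0979  0.033 ] r 0.522 eye [ 0.5124 -0.0976]
[ 0.43684412 -0.03407788  0.066     ]
[ 0.38842581 -0.09364874  1.02798957]
cam in tool [ 0.07571686 -0.0002722  -0.17195079] cam z in tool [[ 8.04170221e-04 -9.54960294e-01 -2.96732524e-01]
 [ 9.99999171e-01  1.06623575e-03 -7.21333975e-04]
 [ 1.00523213e-03 -2.96731698e-01  9.54960360e-01]]
```

```bash
python3 -m pendant '{"rows":[{"travel":[-2,-2.3,0],"dr":[0,0,0.12]},{"travel":[-4.5,-5.2,0],"dr":[0,0,0.27]},{"travel":[-7.5,-8.7,0],"dr":[0,0,0.42]},{"travel":[-10.5,-12.2,0],"dr":[0,0,0.57]},{"travel":[-13.5,-15.6,0],"dr":[0,0,0.72]},{"travel":[-16.5,-19.1,0],"dr":[0,0,0.87]},{"travel":[-19,-22,0],"dr":[0,0,1.02]},{"travel":[-20.9,-24.2,0],"dr":[0,0,1.165]}]}'
python3 -c "
from h import *
print(togo([.4391,-.0292,.2]));print(R.from_rotvec(r.get_obs()['tool_rot']).as_matrix().round(3))"
```

```text
clock: 0.95
tcp_pos: [0.3392, 0.2723, 0.2017]
tool_rot: [2.212, 2.23, -0.001]
force: [-0.0, 0.2, -0.2]
gripper_width: 0.998
grip_force: 0.0
[-30.22846697   9.7570349    0.18405752]
[[-0.008  1.    -0.   ]
 [ 1.     0.008 -0.001]
 [-0.001 -0.    -1.   ]]
```

```bash
python3 -m pendant '{"rows":[{"travel":[-3,1,0],"dr":[0,0,0.01]},{"travel":[-7,2.3,0],"dr":[0,0,0.01]},{"travel":[-11.5,3.7,0],"dr":[0,0,0.01]},{"travel":[-16,5.2,0],"dr":[0,0,0.01]},{"travel":[-20.5,6.7,0],"dr":[0,0,0.01]},{"travel":[-25,8.1,0],"dr":[0,0,0.01]},{"travel":[-28.5,9.2,0],"dr":[0,0,0.01]},{"travel":[-30.2,9.8,0],"dr":[0,0,0.01]}]}'
python3 -c "
from h import *
c=shot('wrist','w1')
print(r.get_obs()['tcp_pos'],r.get_obs()['gripper_width']);print(R.from_rotvec(r.get_obs()['tool_rot']).as_matrix().round(3))
print(w2px(c,[[.4391,-.0292,.006],[.4391,-.0292,.066],[.4391+.04,-.0292,.006],[.4391-.04,-.0292,.006],[.4391,.0108,.006],[.4391,-.0692,.006],[.4338,-.1898,.018]]))"
```

```text
clock: 1.75
tcp_pos: [0.4421, -0.0289, 0.2019]
tool_rot: [2.219, 2.223, -0.001]
force: [-0.4, 0.6, 0.4]
gripper_width: 1.0
grip_force: 0.0
[ 0.44279249 -0.03022655  0.20201138] 0.9954629600172986
[[-0.001  1.     0.001]
 [ 1.     0.001 -0.003]
 [-0.003  0.001 -1.   ]]
[[279.80190606 174.20097584]
 [279.27101091 187.80143438]
 [317.55100865 174.2942439 ]
 [242.05027859 174.10770154]
 [279.8047598  135.82391298]
 [279.79922888 210.20345329]
 [275.15251272 312.19572702]]
```

View pics/w1.png

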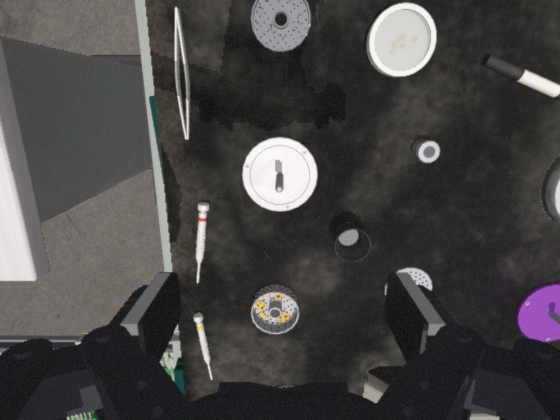

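```bash
python3 -m pendant '{"rows":[{"travel":[-2,-0.1,0],"dr":[0,0,0]},{"travel":[-5,-0.3,1],"dr":[0,0,0]},{"travel":[-8.5,-0.5,3],"dr":[0,0,0]},{"travel":[-12,-0.7,5.5],"dr":[0,0,0]},{"travel":[-14.5,-0.9,8.5],"dr":[0,0,0]},{"travel":[-16,-0.9,11],"dr":[0,0,0]},{"travel":[-16,-0.9,12],"dr":[0,0,0]},{"travel":[-16,-0.9,12],"dr":[0,0,0]}]}'
cat >> h.py <<'E'
def fitc(c,xy,z,d,thr=105,S=4,show=None):
    g=cv2.cvtColor(c['frame'],cv2.COLOR_BGR2GRAY)
    u,v=w2px(c,[*xy,z])[0];e=w2px(c,[xy[0],xy[1]+d/2000,z])[0]
    w=int(np.hypot(e[0]-u,e[1]-v)*1.25+3);x0,y0=max(0,int(u)-w),max(0,int(v)-w)
    p=cv2.resize(g[y0:y0+2*w,x0:x0+2*w],None,fx=S,fy=S,interpolation=cv2.INTER_CUBIC)
    if show: cv2.imwrite(f'pics/{show}.png',p)
    k=max(cv2.findContours((p>thr).astype(np.uint8),cv2.RETR_EXTERNAL,cv2.CHAIN_APPROX_NONE)[0],key=cv2.contourArea)
    (a,b),ax,_=cv2.fitEllipse(cv2.convexHull(k));uu,vv=x0+(a+.5)/S-.5,y0+(b+.5)/S-.5
    P=px2w(c,uu,vv,z);print((u.round(1),v.round(1)),'->',(round(uu,1),round(vv,1)),'ax',np.round(np.array(ax)/S,1),'xyz',P.round(4));return P
E
python3 -c "
from h import *
c=shot('wrist','w2')
print(r.get_obs()['tcp_pos'],r.get_obs()['gripper_width'])
fitc(c,(.4338,-.1898),.018,56)"
```

```text
clock: 2.6
tcp_pos: [0.4317, -0.1845, 0.0801]
tool_rot: [-2.213, -2.223, 0.001]
force: [1.1, -0.3, 0.6]
gripper_width: 0.998
grip_force: 0.0
[ 0.43291369 -0.18484335  0.08153572] 1.0000005429576415
(np.float64(285.9), np.float64(220.5)) -> (285.0, 219.9) ax [78.9 79.9] xyz [ 0.4332 -0.1894  0.018 ]
```

View pics/w2.png

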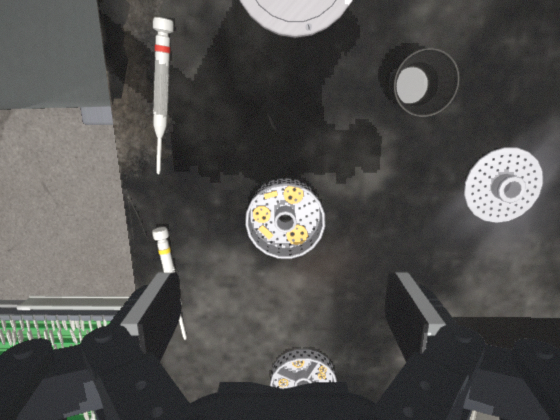

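The wrist view shows the deep basket centred at (285,220). It agrees with the top view to 0.6 mm, and the lid at (504,185) and loupe at (420,84) are clear. Descending and gripping.

```bash
python3 -m pendant '{"rows":[{"travel":[-0.36,0.15,1],"dr":[0,0,0]},{"travel":[-0.36,0.15,2.5],"dr":[0,0,0]},{"travel":[-0.36,0.15,4],"dr":[0,0,0]},{"travel":[-0.36,0.15,5.5],"dr":[0,0,0]},{"travel":[-0.36,0.15,6.8],"dr":[0,0,0]},{"travel":[-0.36,0.15,7.6],"dr":[0,0,0]},{"travel":[-0.36,0.15,8],"dr":[0,0,0]},{"travel":[-0.36,0.15,8],"dr":[0,0,0]}]}' - 40
python3 -m pendant '{"rows":[{"travel":[0,0,0],"dr":[0,0,0]},{"travel":[0,0,0],"dr":[0,0,0]},{"travel":[0,0,0],"dr":[0,0,0]},{"travel":[0,0,0],"dr":[0,0,0]},{"travel":[0,0,0],"dr":[0,0,0]},{"travel":[0,0,0],"dr":[0,0,0]},{"travel":[0,0,0],"dr":[0,0,0]},{"travel":[0,0,0],"dr":[0,0,0]}]}' 4.5 40
```

```text
clock: 3.45
tcp_pos: [0.4349, -0.1894, 0.0018]
tool_rot: [-2.215, -2.227, 0.0]
force: [-0.4, -0.3, -0.3]
gripper_width: 1.002
grip_force: 0.0
clock: 4.25
tcp_pos: [0.4349, -0.1896, 0.002]
tool_rot: [-2.216, -2.227, -0.0]
force: [0.6, 0.2, -0.3]
gripper_width: 0.529
grip_force: 0.0
```

```bash
python3 -c "
from h import *
c=shot('wrist','w3')
print(r.get_obs()['gripper_width'],r.get_obs()['grip_force'])"
```

```text
0.5261217957163209 0.0
```

View pics/w3.png

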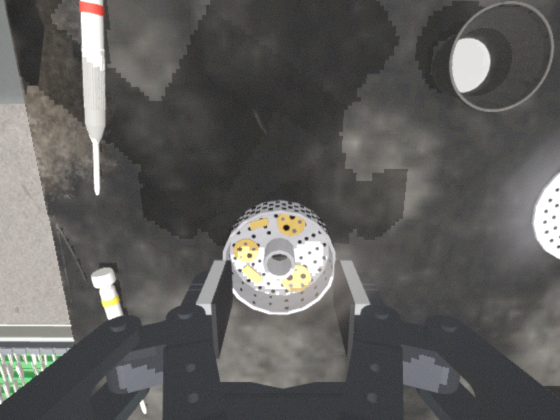

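The fingers straddle the basket (rim centre about (279,255)), but there is still a gap on both sides at the commanded 4.5 cm. I'll close further under the force limit.

```bash
python3 -m pendant '{"rows":[{"travel":[0,0,0],"dr":[0,0,0]},{"travel":[0,0,0],"dr":[0,0,0]},{"travel":[0,0,0],"dr":[0,0,0]},{"travel":[0,0,0],"dr":[0,0,0]},{"travel":[0,0,0],"dr":[0,0,0]},{"travel":[0,0,0],"dr":[0,0,0]},{"travel":[0,0,0],"dr":[0,0,0]},{"travel":[0,0,0],"dr":[0,0,0]}]}' 2.5 40
python3 -c "
from h import *
c=shot('wrist','w4');print(r.get_obs()['gripper_width'],r.get_obs()['grip_force'])"
```

```text
clock: 5.1
tcp_pos: [0.435, -0.1896, 0.002]
tool_rot: [-2.216, -2.227, -0.0]
force: [0.6, 0.1, 0.3]
gripper_width: 0.294
grip_force: 0.0
0.29192380839466314 0.0
```

View pics/w4.png

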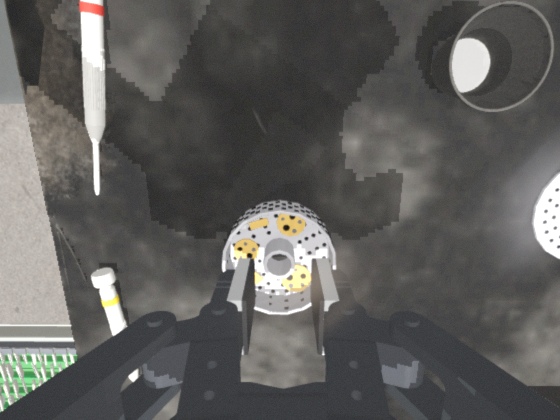

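The pads have closed above the basket. Their ends at v≈262 put the true fingertips about 37 mm behind the reported TCP. The rim's image size confirms the camera height, so the physical finger end is higher than the TCP says. I'll reopen, go lower and check the image and the force.

```bash
python3 -m pendant '{"rows":[{"travel":[0,0,0],"dr":[0,0,0]},{"travel":[0,0,0],"dr":[0,0,0]},{"travel":[0,0,0],"dr":[0,0,0]},{"travel":[0,0,0],"dr":[0,0,0]},{"travel":[0,0,0],"dr":[0,0,0]},{"travel":[0,0,0],"dr":[0,0,0]},{"travel":[0,0,0],"dr":[0,0,0]},{"travel":[0,0,0],"dr":[0,0,0]}]}' 8.5 40
python3 -m pendant '{"rows":[{"travel":[0,0,0.3],"dr":[0,0,0]},{"travel":[0,0,0.6],"dr":[0,0,0]},{"travel":[0,0,0.9],"dr":[0,0,0]},{"travel":[0,0,1.2],"dr":[0,0,0]},{"travel":[0,0,1.5],"dr":[0,0,0]},{"travel":[0,0,1.8],"dr":[0,0,0]},{"travel":[0,0,2],"dr":[0,0,0]},{"travel":[0,0,2],"dr":[0,0,0]}]}' 
python3 -c "
from h import *
c=shot('wrist','w5');o=r.get_obs();print(o)
t=np.array(o['tcp_pos']);T=R.from_rotvec(o['tool_rot'])
for z in (-.013,-.03,-.05): print(z,w2px(c,[t+T.apply([.011,.0425*s,z]) for s in(-1,1)]).round(1).tolist())"
```

```text
clock: 5.95
tcp_pos: [0.435, -0.1896, 0.002]
tool_rot: [2.216, 2.227, -0.0]
force: [-0.5, 0.8, 0.3]
gripper_width: 0.993
grip_force: 0.0
clock: 6.75
tcp_pos: [0.4347, -0.1894, -0.0184]
tool_rot: [-2.215, -2.226, 0.0]
force: [-0.4, -0.3, -0.3]
gripper_width: 0.997
grip_force: 0.0
{'clock': 6.8, 'joint_pos': array([-5.59150709e-01,  2.21279447e-01,  2.09172564e+00,  7.74780328e-06,
        8.28999049e-01, -5.64151584e-01]), 'qd': array([-0.00110836, -0.00540794, -0.00352967, -0.00038735,  0.00103481,
        0.00073412]), 'joint_efforts': array([-4.32698725e-03, -3.08008826e+01, -2.14076382e+01, -4.13301468e-04,
        5.95834626e-04, -6.81680649e-05]), 'tcp_pos': array([ 0.4348149 , -0.18951478, -0.01819137]), 'tool_rot': array([-2.21560189e+00, -2.22669798e+00,  1.34651717e-04]), 'force': array([ 0.31637587, -0.10154954, -0.84982237]), 'moment': array([0.04193478, 0.00219915, 0.02983982]), 'grip_force': 0.0, 'gripper_width': 0.9988099344357113}
-0.013 [[195.1, 239.2], [370.5, 239.4]]
-0.03 [[185.9, 253.9], [379.7, 254.1]]
-0.05 [[172.2, 275.6], [393.3, 275.8]]
```

View pics/w5.png

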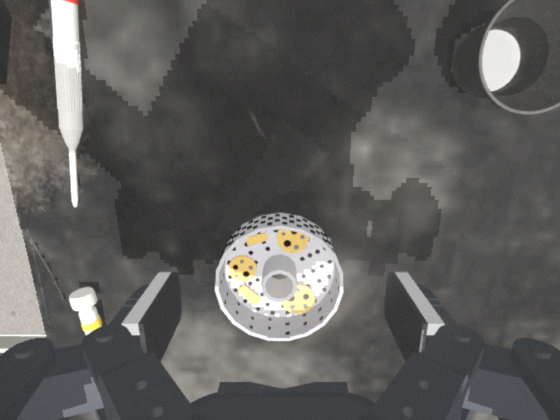

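The pad ends at (180,272) and (385,272) are still above the rim, with zero force at reported z = -0.018. That confirms the offset, so I'll go 14 mm lower, watch the force, then grip.

```bash
python3 -m pendant '{"rows":[{"travel":[0,0,0.2],"dr":[0,0,0]},{"travel":[0,0,0.4],"dr":[0,0,0]},{"travel":[0,0,0.6],"dr":[0,0,0]},{"travel":[0,0,0.8],"dr":[0,0,0]},{"travel":[0,0,1],"dr":[0,0,0]},{"travel":[0,0,1.2],"dr":[0,0,0]},{"travel":[0,0,1.4],"dr":[0,0,0]},{"travel":[0,0,1.4],"dr":[0,0,0]}]}' 
python3 -m pendant '{"rows":[{"travel":[0,0,0],"dr":[0,0,0]},{"travel":[0,0,0],"dr":[0,0,0]},{"travel":[0,0,0],"dr":[0,0,0]},{"travel":[0,0,0],"dr":[0,0,0]},{"travel":[0,0,0],"dr":[0,0,0]},{"travel":[0,0,0],"dr":[0,0,0]},{"travel":[0,0,0],"dr":[0,0,0]},{"travel":[0,0,0],"dr":[0,0,0]}]}' 4.5 40
python3 -c "
from h import *
c=shot('wrist','w6');o=r.get_obs();print(o['gripper_width'],o['grip_force'],o['force'])"
```

```text
clock: 7.6
tcp_pos: [0.4346, -0.1894, -0.0324]
tool_rot: [-2.215, -2.226, 0.0]
force: [-0.8, -0.5, -0.2]
gripper_width: 0.991
grip_force: 0.0
clock: 8.4
tcp_pos: [0.4352, -0.1898, -0.0314]
tool_rot: [2.216, 2.227, 0.0]
force: [-1.1, 0.1, 5.4]
gripper_width: 0.636
grip_force: 42.4
0.6397882835232178 42.36005913466215 [-1.31275581  1.409328    5.9933543 ]
```

```bash
python3 -m pendant '{"rows":[{"travel":[0,0,-0.7],"dr":[0,0,0]},{"travel":[0,0,-2],"dr":[0,0,0]},{"travel":[0,0,-4],"dr":[0,0,0]},{"travel":[0,0,-6],"dr":[0,0,0]},{"travel":[0,0,-8],"dr":[0,0,0]},{"travel":[0,0,-9],"dr":[0,0,0]},{"travel":[0,0,-9.4],"dr":[0,0,0]},{"travel":[0,0,-9.4],"dr":[0,0,0]}]}' 
python3 -m pendant '{"rows":[{"travel":[1,0,0],"dr":[0,0,0]},{"travel":[3,0.1,0],"dr":[0,0,0]},{"travel":[6,0.2,0],"dr":[0,0,0]},{"travel":[9,0.25,0],"dr":[0,0,0]},{"travel":[12,0.35,0],"dr":[0,0,0]},{"travel":[14.5,0.4,0],"dr":[0,0,0]},{"travel":[15.7,0.4,0],"dr":[0,0,0]},{"travel":[16,0.4,0],"dr":[0,0,0]}]}' 
python3 - <<'E'
from h import *
c=shot('wrist');t=shot('top');o=r.get_obs();print(o['tcp_pos'],o['gripper_width'],o['grip_force'])
a=cv2.resize(c['frame'][140:340,180:380],(600,600),interpolation=cv2.INTER_CUBIC)
cv2.imwrite('pics/w7.png',a)
print(w2px(c,[[.4391,-.0292,z] for z in(.066,.08,.098)]),w2px(t,[.4391,-.0292,.066]))
E
```

```text
clock: 9.25
tcp_pos: [0.4352, -0.1898, 0.0625]
tool_rot: [2.215, 2.226, 0.0]
force: [0.5, -0.1, -1.1]
gripper_width: 0.639
grip_force: 42.4
clock: 10.05
tcp_pos: [0.437, -0.0281, 0.061]
tool_rot: [-2.212, -2.228, 0.002]
force: [-0.2, 0.1, -0.8]
gripper_width: 0.639
grip_force: 42.4
[ 0.43779344 -0.02947035  0.06156036] 0.6405059652736005 42.386715933680534
[[286.42307538 254.77310782]
 [286.64590356 267.05009264]
 [286.99003422 286.01038237]] [[248.72200634 260.85914937]]
```

View pics/w7.png

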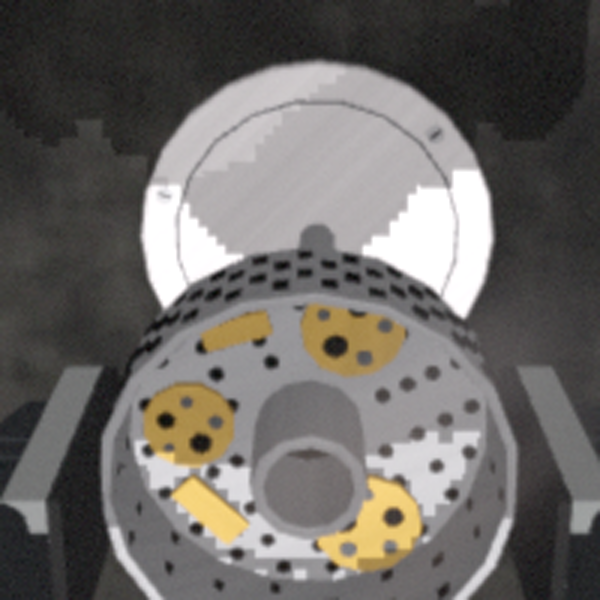

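```bash
python3 - <<'E'
from h import *
c=load('wrist');o=r.get_obs()
print('tube',px2w(c,180+309/3-.33,140+487/3-.33,.1114),'rim edges',[px2w(c,180+u/3-.33,140+v/3-.33,.1114) for u,v in((104,460),(515,460))])
print('foot pred',w2px(c,[[.4391,-.0292,.006],[.4791,-.0292,.006],[.3991,-.0292,.006],[.4391,.0108,.006]]).round(1), 'seen L,R cols',180+143/3,180+493/3,'top row',140+61/3)
E
```

```text
tube [ 0.43727064 -0.02869458  0.1114    ] rim edges [array([ 0.41055362, -0.02494974,  0.1114    ]), array([ 0.46401932, -0.02442661,  0.1114    ])]
foot pred [[285.7 217.7]
 [344.6 218.2]
 [226.9 217.2]
 [286.4 158.9]] seen L,R cols 227.66666666666666 344.33333333333337 top row 160.33333333333334
```

The tube centre at crop (309,487) is 1.9 mm short in x. The foot disc matches its prediction, so I'll correct and lower in two stages.

```bash
python3 -m pendant '{"rows":[{"travel":[-0.08,0.19,0],"dr":[0,0,0]},{"travel":[-0.08,0.19,0.8],"dr":[0,0,0]},{"travel":[-0.08,0.19,1.6],"dr":[0,0,0]},{"travel":[-0.08,0.19,2.4],"dr":[0,0,0]},{"travel":[-0.08,0.19,3.2],"dr":[0,0,0]},{"travel":[-0.08,0.19,4],"dr":[0,0,0]},{"travel":[-0.08,0.19,4.6],"dr":[0,0,0]},{"travel":[-0.08,0.19,5],"dr":[0,0,0]}]}' 
python3 - <<'E'
from h import *
o=r.get_obs();print(o['tcp_pos'],o['force'],o['moment'],o['gripper_width'])
E
```

```text
clock: 10.95
tcp_pos: [0.4396, -0.0303, 0.0111]
tool_rot: [-2.215, -2.226, 0.001]
force: [-1.2, -0.0, -0.4]
gripper_width: 0.636
grip_force: 42.4
[ 0.43956446 -0.03026094  0.01113054] [-1.24655949 -0.01023592 -0.36610242] [ 0.02884511 -0.00100935 -0.04065189] 0.6356165345659356
```

```bash
python3 -m pendant '{"rows":[{"travel":[0,0,0.5],"dr":[0,0,0]},{"travel":[0,0,1.1],"dr":[0,0,0]},{"travel":[0,0,1.7],"dr":[0,0,0]},{"travel":[0,0,2.3],"dr":[0,0,0]},{"travel":[0,0,2.8],"dr":[0,0,0]},{"travel":[0,0,3.2],"dr":[0,0,0]},{"travel":[0,0,3.5],"dr":[0,0,0]},{"travel":[0,0,3.6],"dr":[0,0,0]}]}' 
python3 -m pendant '{"rows":[{"travel":[0,0,0],"dr":[0,0,0]},{"travel":[0,0,0],"dr":[0,0,0]},{"travel":[0,0,0],"dr":[0,0,0]},{"travel":[0,0,0],"dr":[0,0,0]},{"travel":[0,0,0],"dr":[0,0,0]},{"travel":[0,0,0],"dr":[0,0,0]},{"travel":[0,0,0],"dr":[0,0,0]},{"travel":[0,0,0],"dr":[0,0,0]}]}' 8.0 40
python3 -m pendant '{"rows":[{"travel":[0,0,-1],"dr":[0,0,0]},{"travel":[0,0,-2.5],"dr":[0,0,0]},{"travel":[0,0,-5],"dr":[0,0,0]},{"travel":[0,0,-8],"dr":[0,0,0]},{"travel":[0,0,-10.5],"dr":[0,0,0]},{"travel":[0,0,-12.2],"dr":[0,0,0]},{"travel":[0,0,-13],"dr":[0,0,0]},{"travel":[0,0,-13],"dr":[0,0,0]}]}' 
python3 - <<'E'
from h import *
c=shot('wrist','w8');o=r.get_obs();print(o['tcp_pos'],o['gripper_width'])
fitc(c,(.4391,-.0292),.024,56,thr=150,show='x');print(px2w(c,*w2px(c,[.4391,-.0292,.024])[0],.024))
fitc(shot('top'),(.4391,-.0292),.024,56)
E
```

```text
clock: 11.75
tcp_pos: [0.4398, -0.0303, -0.0244]
tool_rot: [-2.216, -2.227, 0.0]
force: [-0.2, -0.1, -0.5]
gripper_width: 0.641
grip_force: 42.4
clock: 12.55
tcp_pos: [0.4401, -0.0304, -0.024]
tool_rot: [-2.216, -2.227, -0.0]
force: [-0.6, 0.1, -0.2]
gripper_width: 0.932
grip_force: 0.0
clock: 13.35
tcp_pos: [0.4413, -0.0306, 0.1076]
tool_rot: [2.214, 2.225, 0.003]
force: [0.2, 0.1, 0.2]
gripper_width: 0.937
grip_force: 0.0
[ 0.4402115  -0.03038833  0.10633218] 0.9360291476970711
(np.float64(279.3), np.float64(202.3)) -> (279.0, 195.1) ax [95.7 99.3] xyz [ 0.4388 -0.0236  0.024 ]
[ 0.4391 -0.0292  0.024 ]
(np.float64(250.0), np.float64(261.9)) -> (244.2, 245.7) ax [28.  45.6] xyz [ 0.4742 -0.015   0.024 ]
```

View pics/w8.png

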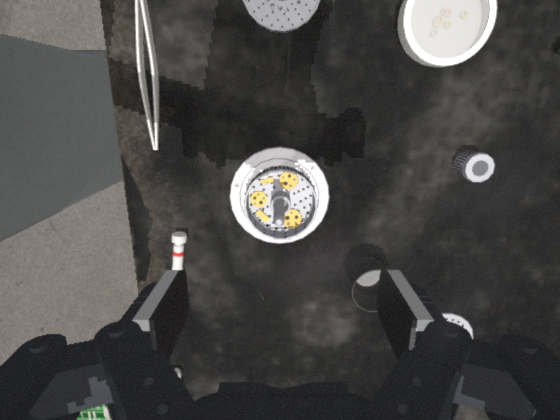

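The deep basket sits on the foot with the rod through its tube at (280,200). Now to the divided basket.

```bash
python3 -m pendant '{"rows":[{"travel":[-2,0.1,0],"dr":[0,0,0]},{"travel":[-6,0.2,0],"dr":[0,0,0]},{"travel":[-11,0.4,0],"dr":[0,0,0]},{"travel":[-16,0.5,0],"dr":[0,0,0]},{"travel":[-21,0.7,0],"dr":[0,0,0]},{"travel":[-26,0.9,0.5],"dr":[0,0,0]},{"travel":[-29.5,1,1],"dr":[0,0,0]},{"travel":[-30.7,1,1.5],"dr":[0,0,0]}]}' 8.5
python3 -m pendant '{"rows":[{"travel":[0,0,0],"dr":[0,0,0]},{"travel":[0,0,0],"dr":[0,0,0]},{"travel":[0,0,0],"dr":[0,0,0]},{"travel":[0,0,0],"dr":[0,0,0]},{"travel":[0,0,0],"dr":[0,0,0]},{"travel":[0,0,0],"dr":[0,0,0]},{"travel":[0,0,0],"dr":[0,0,0]},{"travel":[0,0,0],"dr":[0,0,0]}]}' 
python3 - <<'E'
from h import *
c=shot('wrist');o=r.get_obs();print(o['tcp_pos'],R.from_rotvec(o['tool_rot']).as_matrix().round(3)[:2,0])
P=fitc(c,(.4502,-.3375),.012,56);print(togo([P[0],P[1],-.036]))
E
```

```text
clock: 14.25
tcp_pos: [0.4507, -0.3404, 0.0894]
tool_rot: [-2.219, -2.223, 0.001]
force: [0.1, 0.9, 0.6]
gripper_width: 0.995
grip_force: 0.0
clock: 15.05
tcp_pos: [0.4517, -0.3372, 0.0912]
tool_rot: [2.215, 2.227, 0.0]
force: [-0.8, 0.2, -0.6]
gripper_width: 0.999
grip_force: 0.0
[ 0.4516537  -0.33732799  0.0911079 ] [-0.005  1.   ]
(np.float64(280.5), np.float64(206.2)) -> (279.0, 206.3) ax [74.3 77.2] xyz [ 0.4491 -0.3376  0.012 ]
[-0.02089769 -0.26045486 12.71075682]
```

```bash
python3 -m pendant '{"rows":[{"travel":[0,-0.22,1.5],"dr":[0,0,0]},{"travel":[0,-0.22,4],"dr":[0,0,0]},{"travel":[0,-0.22,6.5],"dr":[0,0,0]},{"travel":[0,-0.22,9],"dr":[0,0,0]},{"travel":[0,-0.22,11],"dr":[0,0,0]},{"travel":[0,-0.22,12.2],"dr":[0,0,0]},{"travel":[0,-0.22,12.7],"dr":[0,0,0]},{"travel":[0,-0.22,12.7],"dr":[0,0,0]}]}' 
python3 -m pendant '{"rows":[{"travel":[0,0,0],"dr":[0,0,0]},{"travel":[0,0,0],"dr":[0,0,0]},{"travel":[0,0,0],"dr":[0,0,0]},{"travel":[0,0,0],"dr":[0,0,0]},{"travel":[0,0,0],"dr":[0,0,0]},{"travel":[0,0,0],"dr":[0,0,0]},{"travel":[0,0,0],"dr":[0,0,0]},{"travel":[0,0,0],"dr":[0,0,0]}]}' 4.5 40
python3 - <<'E'
from h import *
c=shot('wrist');o=r.get_obs();print(o['tcp_pos'],o['gripper_width'],o['force'])
E
```

```text
clock: 15.9
tcp_pos: [0.4489, -0.3369, -0.0368]
tool_rot: [-2.215, -2.226, 0.0]
force: [0.7, -0.2, 1.1]
gripper_width: 0.995
grip_force: 0.0
clock: 16.7
tcp_pos: [0.4511, -0.3392, -0.033]
tool_rot: [2.212, 2.224, -0.001]
force: [-1.0, 0.7, 6.3]
gripper_width: 0.637
grip_force: 45.8
[ 0.45110939 -0.33916723 -0.03297181] 0.6420872738813302 [-0.8609723  -0.28028055  7.98876151]
```

The close lifted the arm about 4 mm, so at this opening the tips are at bench level when the reading is about -0.033. I'll regrip 6 mm higher.

```bash
python3 -m pendant '{"rows":[{"travel":[0,0,0],"dr":[0,0,0]},{"travel":[0,0,0],"dr":[0,0,0]},{"travel":[0,0,0],"dr":[0,0,0]},{"travel":[0,0,-0.2],"dr":[0,0,0]},{"travel":[0,0,-0.4],"dr":[0,0,0]},{"travel":[0,0,-0.6],"dr":[0,0,0]},{"travel":[0,0,-0.6],"dr":[0,0,0]},{"travel":[0,0,-0.6],"dr":[0,0,0]}]}' 7
python3 -m pendant '{"rows":[{"travel":[0,0,0],"dr":[0,0,0]},{"travel":[0,0,0],"dr":[0,0,0]},{"travel":[0,0,0],"dr":[0,0,0]},{"travel":[0,0,0],"dr":[0,0,0]},{"travel":[0,0,0],"dr":[0,0,0]},{"travel":[0,0,0],"dr":[0,0,0]},{"travel":[0,0,0],"dr":[0,0,0]},{"travel":[0,0,0],"dr":[0,0,0]}]}' 4.5 40
```

```text
clock: 17.55
tcp_pos: [0.4495, -0.3374, -0.0299]
tool_rot: [2.216, 2.227, -0.0]
force: [0.5, -0.5, -0.3]
gripper_width: 0.819
grip_force: 0.0
clock: 18.35
tcp_pos: [0.4496, -0.3375, -0.0294]
tool_rot: [2.216, 2.227, 0.0]
force: [-0.0, 0.4, 5.7]
gripper_width: 0.633
grip_force: 41.8
```

```bash
python3 -m pendant '{"rows":[{"travel":[0,0,-0.7],"dr":[0,0,0]},{"travel":[0,0,-2],"dr":[0,0,0]},{"travel":[0,0,-4],"dr":[0,0,0]},{"travel":[0,0,-6],"dr":[0,0,0]},{"travel":[0,0,-8],"dr":[0,0,0]},{"travel":[0,0,-9],"dr":[0,0,0]},{"travel":[0,0,-9.4],"dr":[0,0,0]},{"travel":[0,0,-9.4],"dr":[0,0,0]}]}' 
python3 -m pendant '{"rows":[{"travel":[2,-0.1,0],"dr":[0,0,0]},{"travel":[6,-0.2,0],"dr":[0,0,0]},{"travel":[11,-0.4,0],"dr":[0,0,0]},{"travel":[16,-0.5,0],"dr":[0,0,0]},{"travel":[21,-0.7,0],"dr":[0,0,0]},{"travel":[26,-0.9,0],"dr":[0,0,0]},{"travel":[29.5,-1,0],"dr":[0,0,0]},{"travel":[30.8,-1.05,0],"dr":[0,0,0]}]}' 
python3 -m pendant '{"rows":[{"travel":[0,0,0],"dr":[0,0,0]},{"travel":[0,0,0],"dr":[0,0,0]},{"travel":[0,0,0],"dr":[0,0,0]},{"travel":[0,0,0],"dr":[0,0,0]},{"travel":[0,0,0],"dr":[0,0,0]},{"travel":[0,0,0],"dr":[0,0,0]},{"travel":[0,0,0],"dr":[0,0,0]},{"travel":[0,0,0],"dr":[0,0,0]}]}' 
python3 - <<'E'
from h import *
c=shot('wrist');o=r.get_obs();t=np.array(o['tcp_pos']);print(t,o['gripper_width'],o['grip_force'])
zr=t[2]+.0297+.012
a=cv2.resize(c['frame'][200:350,200:370],(680,600),interpolation=cv2.INTER_CUBIC)
q=w2px(c,[t[0],t[1],zr])[0];print(q,zr,'foot',w2px(c,[.4391,-.0292,.006]))
cv2.imwrite('pics/w9.png',a)
E
```

```text
clock: 19.15
tcp_pos: [0.4496, -0.3375, 0.0645]
tool_rot: [2.215, 2.226, -0.0]
force: [-0.6, -0.4, -1.5]
gripper_width: 0.628
grip_force: 42.2
clock: 19.95
tcp_pos: [0.4352, -0.0263, 0.0625]
tool_rot: [-2.21, -2.228, 0.002]
force: [-0.5, -0.2, -0.1]
gripper_width: 0.633
grip_force: 42.2
clock: 20.75
tcp_pos: [0.4374, -0.0295, 0.064]
tool_rot: [2.216, 2.227, 0.0]
force: [-0.7, 0.9, -0.6]
gripper_width: 0.635
grip_force: 42.1
[ 0.437365   -0.02944879  0.06401406] 0.6337845644838571 42.147946525365114
[282.38201174 289.33227894] 0.10571406473762664 foot [[285.07710829 214.325069  ]]
```

View pics/w9.png

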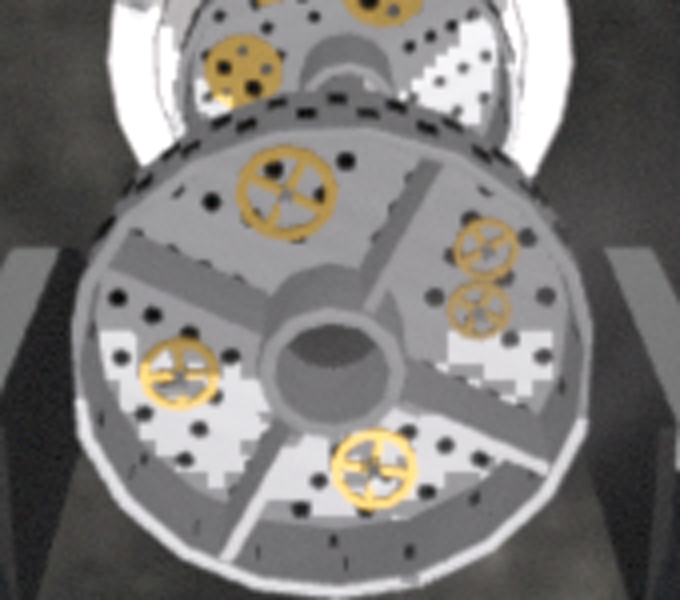

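```bash
python3 - <<'E'
from h import *
c=load('wrist');P=px2w(c,200+333/4-.4,200+371/4-.4,.1057);print(P)
L,Rr=[px2w(c,200+u/4,200+380/4,.1057)[0] for u in(73,592)];print('rim mid x',(L+Rr)/2,(Rr-L))
print((np.array([.4392,-.0297])-P[:2])[::-1]*100)
E
```

```text
[ 0.43756822 -0.03087691  0.1057    ]
rim mid x 0.43768727327191836 0.05434941322719383
[0.11769145 0.16317825]
```

```bash
python3 -m pendant '{"rows":[{"travel":[0.12,0.16,0],"dr":[0,0,0]},{"travel":[0.12,0.16,0.8],"dr":[0,0,0]},{"travel":[0.12,0.16,1.6],"dr":[0,0,0]},{"travel":[0.12,0.16,2.4],"dr":[0,0,0]},{"travel":[0.12,0.16,3.2],"dr":[0,0,0]},{"travel":[0.12,0.16,3.8],"dr":[0,0,0]},{"travel":[0.12,0.16,4],"dr":[0,0,0]},{"travel":[0.12,0.16,4],"dr":[0,0,0]}]}' 
```

```text
clock: 21.6
tcp_pos: [0.4385, -0.0281, 0.0235]
tool_rot: [-2.215, -2.226, 0.001]
force: [1.4, 0.4, -0.6]
gripper_width: 0.631
grip_force: 42.1
```

```bash
python3 -m pendant '{"rows":[{"travel":[0,0,0.4],"dr":[0,0,0]},{"travel":[0,0,0.8],"dr":[0,0,0]},{"travel":[0,0,1.2],"dr":[0,0,0]},{"travel":[0,0,1.7],"dr":[0,0,0]},{"travel":[0,0,2.2],"dr":[0,0,0]},{"travel":[0,0,2.6],"dr":[0,0,0]},{"travel":[0,0,2.8],"dr":[0,0,0]},{"travel":[0,0,2.85],"dr":[0,0,0]}]}' 
```

```text
clock: 22.4
tcp_pos: [0.4386, -0.0281, -0.0049]
tool_rot: [-2.215, -2.227, 0.001]
force: [1.3, 0.1, -0.8]
gripper_width: 0.633
grip_force: 42.1
```

```bash
python3 -m pendant '{"rows":[{"travel":[0,0,0],"dr":[0,0,0]},{"travel":[0,0,0],"dr":[0,0,0]},{"travel":[0,0,0],"dr":[0,0,0]},{"travel":[0,0,0],"dr":[0,0,0]},{"travel":[0,0,0],"dr":[0,0,0]},{"travel":[0,0,0],"dr":[0,0,0]},{"travel":[0,0,0],"dr":[0,0,0]},{"travel":[0,0,0],"dr":[0,0,0]}]}' 8.0
python3 -m pendant '{"rows":[{"travel":[0,0,-1],"dr":[0,0,0]},{"travel":[0,0,-2.5],"dr":[0,0,0]},{"travel":[0,0,-5],"dr":[0,0,0]},{"travel":[0,0,-8],"dr":[0,0,0]},{"travel":[0,0,-10],"dr":[0,0,0]},{"travel":[0,0,-11],"dr":[0,0,0]},{"travel":[0,0,-11.2],"dr":[0,0,0]},{"travel":[0,0,-11.2],"dr":[0,0,0]}]}' 8.5
python3 - <<'E'
from h import *
c=shot('wrist','w10');o=r.get_obs();print(o['tcp_pos'],o['gripper_width'])
print(togo([.4400,.1196,.0914]))
E
```

```text
clock: 23.2
tcp_pos: [0.4389, -0.0282, -0.0045]
tool_rot: [2.216, 2.227, -0.0]
force: [0.4, -0.3, 0.3]
gripper_width: 0.938
grip_force: 0.0
clock: 24.0
tcp_pos: [0.4386, -0.0281, 0.1073]
tool_rot: [-2.216, -2.227, 0.0]
force: [0.6, 0.3, -0.0]
gripper_width: 0.993
grip_force: 0.0
[ 0.43805421 -0.02798635  0.106574  ] 0.99489149422738
[14.75690405  0.27137933  1.52243653]
```

```bash
python3 -m pendant '{"rows":[{"travel":[1,0,0],"dr":[0,0,0]},{"travel":[4,0.1,0],"dr":[0,0,0]},{"travel":[7.5,0.1,0],"dr":[0,0,0]},{"travel":[11,0.2,0.5],"dr":[0,0,0]},{"travel":[13.5,0.2,1],"dr":[0,0,0]},{"travel":[14.8,0.2,1.5],"dr":[0,0,0]},{"travel":[14.8,0.2,1.5],"dr":[0,0,0]},{"travel":[14.8,0.2,1.5],"dr":[0,0,0]}]}'
python3 - <<'E'
from h import *
c=shot('wrist','w11');o=r.get_obs();print(o['tcp_pos'],R.from_rotvec(o['tool_rot']).as_matrix().round(3)[:2,0])
P=fitc(c,(.4402,.1192),.008,56);print(togo([P[0],P[1],-.031]))
E
```

```text
clock: 24.85
tcp_pos: [0.4396, 0.1195, 0.0918]
tool_rot: [-2.215, -2.227, 0.003]
force: [-0.2, -0.1, -0.7]
gripper_width: 0.993
grip_force: 0.0
[0.43999394 0.1191327  0.09216406] [-0.005  1.   ]
(np.float64(283.6), np.float64(204.4)) -> (283.1, 204.2) ax [71.5 74.5] xyz [0.4399 0.1194 0.008 ]
[ 3.25788352e-02 -2.68721858e-03  1.23163939e+01]
```

```bash
python3 -m pendant '{"rows":[{"travel":[0,0,1.5],"dr":[0,0,0]},{"travel":[0,0,4],"dr":[0,0,0]},{"travel":[0,0,6.5],"dr":[0,0,0]},{"travel":[0,0,9],"dr":[0,0,0]},{"travel":[0,0,11],"dr":[0,0,0]},{"travel":[0,0,12],"dr":[0,0,0]},{"travel":[0,0,12.3],"dr":[0,0,0]},{"travel":[0,0,12.3],"dr":[0,0,0]}]}' 
python3 -m pendant '{"rows":[{"travel":[0,0,0],"dr":[0,0,0]},{"travel":[0,0,0],"dr":[0,0,0]},{"travel":[0,0,0],"dr":[0,0,0]},{"travel":[0,0,0],"dr":[0,0,0]},{"travel":[0,0,0],"dr":[0,0,0]},{"travel":[0,0,0],"dr":[0,0,0]},{"travel":[0,0,0],"dr":[0,0,0]},{"travel":[0,0,0],"dr":[0,0,0]}]}' 4.5 40
```

```text
clock: 25.7
tcp_pos: [0.4407, 0.1194, -0.0303]
tool_rot: [2.217, 2.226, 0.0]
force: [-0.0, 0.7, -0.7]
gripper_width: 0.996
grip_force: 0.0
clock: 26.5
tcp_pos: [0.4415, 0.12, -0.029]
tool_rot: [2.214, 2.226, 0.002]
force: [-1.1, -0.5, 5.1]
gripper_width: 0.618
grip_force: 41.3
```

```bash
python3 -m pendant '{"rows":[{"travel":[0,0,-0.7],"dr":[0,0,0]},{"travel":[0,0,-2],"dr":[0,0,0]},{"travel":[0,0,-4],"dr":[0,0,0]},{"travel":[0,0,-6],"dr":[0,0,0]},{"travel":[0,0,-8],"dr":[0,0,0]},{"travel":[0,0,-9],"dr":[0,0,0]},{"travel":[0,0,-9.4],"dr":[0,0,0]},{"travel":[0,0,-9.4],"dr":[0,0,0]}]}' 
python3 -m pendant '{"rows":[{"travel":[-1,0,0],"dr":[0,0,0]},{"travel":[-4,-0.1,0],"dr":[0,0,0]},{"travel":[-7.5,-0.15,0],"dr":[0,0,0]},{"travel":[-11,-0.15,0],"dr":[0,0,0]},{"travel":[-13.5,-0.15,0],"dr":[0,0,0]},{"travel":[-14.9,-0.15,0],"dr":[0,0,0]},{"travel":[-14.9,-0.15,0],"dr":[0,0,0]},{"travel":[-14.9,-0.15,0],"dr":[0,0,0]}]}'
python3 - <<'E'
from h import *
c=shot('wrist');o=r.get_obs();t=np.array(o['tcp_pos']);print(t,o['gripper_width'],o['grip_force'])
a=cv2.resize(c['frame'][200:350,200:370],(510,450),interpolation=cv2.INTER_CUBIC)
b=cv2.imread('pics/w10.png')[130:280,230:330]; b=cv2.resize(b,(300,450),interpolation=cv2.INTER_CUBIC)
cv2.imwrite('pics/w12.png',np.hstack([a,b])[:,:800])
zr=t[2]+.0297+.008;print(zr,w2px(c,[t[0],t[1],zr]))
E
```

```text
clock: 27.3
tcp_pos: [0.4405, 0.1199, 0.0641]
tool_rot: [2.215, 2.227, 0.002]
force: [1.2, -0.6, -0.4]
gripper_width: 0.619
grip_force: 42.1
clock: 28.1
tcp_pos: [0.4385, -0.0292, 0.0626]
tool_rot: [-2.216, -2.224, 0.001]
force: [0.6, -0.0, -0.7]
gripper_width: 0.618
grip_force: 42.1
[ 0.4386239  -0.02880123  0.06273297] 0.616119210847408 42.11826937738806
0.10043296709344049 [[282.57268616 283.90179591]]
```

View pics/w12.png

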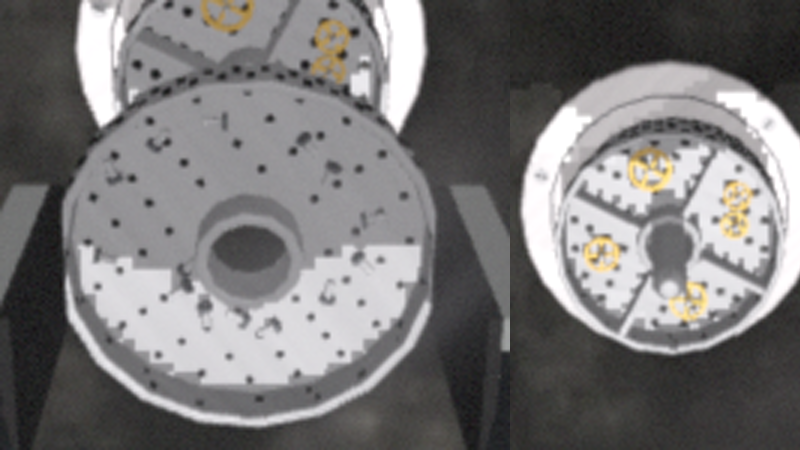

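The right half shows the divided basket seated, with the rod through its tube. The left half shows the shallow basket held, with its tube at crop (249,258).

```bash
python3 - <<'E'
from h import *
c=load('wrist');P=px2w(c,200+249/3-.33,200+258/3-.33,.1004);print(P,(np.array([.4392,-.0297])-P[:2])[::-1]*100)
E
```

```text
[ 0.43866926 -0.02966658  0.1004    ] [-0.00334192  0.05307385]
```

```bash
python3 -m pendant '{"rows":[{"travel":[0,0.05,0.3],"dr":[0,0,0]},{"travel":[0,0.05,0.9],"dr":[0,0,0]},{"travel":[0,0.05,1.5],"dr":[0,0,0]},{"travel":[0,0.05,2.1],"dr":[0,0,0]},{"travel":[0,0.05,2.7],"dr":[0,0,0]},{"travel":[0,0.05,3.2],"dr":[0,0,0]},{"travel":[0,0.05,3.5],"dr":[0,0,0]},{"travel":[0,0.05,3.5],"dr":[0,0,0]}]}' 
```

```text
clock: 28.95
tcp_pos: [0.4394, -0.0291, 0.0279]
tool_rot: [-2.215, -2.226, 0.001]
force: [-0.1, -0.3, 0.2]
gripper_width: 0.62
grip_force: 42.1
```

```bash
python3 -m pendant '{"rows":[{"travel":[0,0,0.3],"dr":[0,0,0]},{"travel":[0,0,0.6],"dr":[0,0,0]},{"travel":[0,0,0.9],"dr":[0,0,0]},{"travel":[0,0,1.3],"dr":[0,0,0]},{"travel":[0,0,1.7],"dr":[0,0,0]},{"travel":[0,0,2],"dr":[0,0,0]},{"travel":[0,0,2.05],"dr":[0,0,0]},{"travel":[0,0,2.05],"dr":[0,0,0]}]}' 
```

```text
clock: 29.75
tcp_pos: [0.4398, -0.0292, 0.0078]
tool_rot: [-2.216, -2.227, 0.0]
force: [-0.6, 0.2, 0.5]
gripper_width: 0.616
grip_force: 42.1
```

```bash
python3 -m pendant '{"rows":[{"travel":[0,0,0],"dr":[0,0,0]},{"travel":[0,0,0],"dr":[0,0,0]},{"travel":[0,0,0],"dr":[0,0,0]},{"travel":[0,0,0],"dr":[0,0,0]},{"travel":[0,0,0],"dr":[0,0,0]},{"travel":[0,0,0],"dr":[0,0,0]},{"travel":[0,0,0],"dr":[0,0,0]},{"travel":[0,0,0],"dr":[0,0,0]}]}' 8.0
python3 -m pendant '{"rows":[{"travel":[0,0,-1],"dr":[0,0,0]},{"travel":[0,0,-2.5],"dr":[0,0,0]},{"travel":[0,0,-5],"dr":[0,0,0]},{"travel":[0,0,-8],"dr":[0,0,0]},{"travel":[0,0,-9.5],"dr":[0,0,0]},{"travel":[0,0,-10],"dr":[0,0,0]},{"travel":[0,0,-10],"dr":[0,0,0]},{"travel":[0,0,-10],"dr":[0,0,0]}]}'
python3 -c "
from h import *
c=shot('wrist','w13');o=r.get_obs();print(o['tcp_pos']);fitc(c,(.4391,-.0295),.044,56);print(togo([.5917,-.167,.09]))"
```

```text
clock: 30.55
tcp_pos: [0.4399, -0.0292, 0.008]
tool_rot: [-2.216, -2.227, -0.0]
force: [-0.2, 1.0, -0.4]
gripper_width: 0.94
grip_force: 0.0
clock: 31.35
tcp_pos: [0.4391, -0.029, 0.1073]
tool_rot: [-2.215, -2.226, 0.001]
force: [-0.2, 0.9, -0.2]
gripper_width: 0.941
grip_force: 0.0
[ 0.43881294 -0.0289204   0.106818  ]
(np.float64(282.6), np.float64(213.2)) -> (282.5, 198.8) ax [ 98.6 104.9] xyz [ 0.4389 -0.019   0.044 ]
[-13.88561641  15.22298689   1.63800399]
```

```bash
python3 -m pendant '{"rows":[{"travel":[-1.5,1.6,0],"dr":[0,0,0]},{"travel":[-4.5,4.9,0],"dr":[0,0,0]},{"travel":[-7.5,8.2,0],"dr":[0,0,0]},{"travel":[-10.5,11.5,0],"dr":[0,0,0]},{"travel":[-13,14.2,0.8],"dr":[0,0,0]},{"travel":[-13.9,15.2,1.6],"dr":[0,0,0]},{"travel":[-13.9,15.2,1.6],"dr":[0,0,0]},{"travel":[-13.9,15.2,1.6],"dr":[0,0,0]}]}' 5
python3 - <<'E'
from h import *
c=shot('wrist','w14');o=r.get_obs();print(o['tcp_pos'],R.from_rotvec(o['tool_rot']).as_matrix().round(3)[:2,0],o['gripper_width'])
P=fitc(c,(.5917,-.167),.0025,56,thr=120);print(togo([P[0],P[1],-.030]))
E
```

```text
clock: 32.2
tcp_pos: [0.591, -0.1667, 0.09]
tool_rot: [-2.213, -2.224, 0.002]
force: [1.9, 0.6, 0.0]
gripper_width: 0.586
grip_force: 0.0
[ 0.59115671 -0.1664589   0.09067022] [-0.005  1.   ] 0.588942857212581
(np.float64(283.9), np.float64(203.3)) -> (283.4, 203.1) ax [70.8 73.7] xyz [ 0.5913 -0.1668  0.0025]
[-0.05535998  0.0488917  12.06686346]
```

```bash
python3 -m pendant '{"rows":[{"travel":[-0.05,0.05,1.5],"dr":[0,0,0]},{"travel":[-0.05,0.05,4],"dr":[0,0,0]},{"travel":[-0.05,0.05,6.5],"dr":[0,0,0]},{"travel":[-0.05,0.05,8.7],"dr":[0,0,0]},{"travel":[-0.05,0.05,10.3],"dr":[0,0,0]},{"travel":[-0.05,0.05,11],"dr":[0,0,0]},{"travel":[-0.05,0.05,11.3],"dr":[0,0,0]},{"travel":[-0.05,0.05,11.3],"dr":[0,0,0]}]}' 4 30
python3 -m pendant '{"rows":[{"travel":[0,0,0],"dr":[0,0,0]},{"travel":[0,0,0],"dr":[0,0,0]},{"travel":[0,0,0],"dr":[0,0,0]},{"travel":[0,0,0],"dr":[0,0,0]},{"travel":[0,0,0],"dr":[0,0,0]},{"travel":[0,0,0],"dr":[0,0,0]},{"travel":[0,0,0],"dr":[0,0,0]},{"travel":[0,0,0],"dr":[0,0,0]}]}' 1 30
```

```text
clock: 33.05
tcp_pos: [0.5935, -0.1679, -0.0207]
tool_rot: [2.215, 2.227, 0.0]
force: [0.4, -0.7, 1.2]
gripper_width: 0.467
grip_force: 0.0
clock: 33.85
tcp_pos: [0.5944, -0.1684, -0.0196]
tool_rot: [2.214, 2.225, 0.001]
force: [0.2, 0.8, 6.6]
gripper_width: 0.187
grip_force: 29.6
```

```bash
python3 -m pendant '{"rows":[{"travel":[0,0,-0.7],"dr":[0,0,0]},{"travel":[0,0,-2],"dr":[0,0,0]},{"travel":[0,0,-4],"dr":[0,0,0]},{"travel":[0,0,-6],"dr":[0,0,0]},{"travel":[0,0,-8],"dr":[0,0,0]},{"travel":[0,0,-9],"dr":[0,0,0]},{"travel":[0,0,-9.4],"dr":[0,0,0]},{"travel":[0,0,-9.4],"dr":[0,0,0]}]}' 
python3 -m pendant '{"rows":[{"travel":[1.3,-1.5,0],"dr":[0,0,0]},{"travel":[4.2,-4.7,0],"dr":[0,0,0]},{"travel":[7.2,-8.1,0],"dr":[0,0,0]},{"travel":[10.2,-11.4,0],"dr":[0,0,0]},{"travel":[12.6,-14,0],"dr":[0,0,0]},{"travel":[13.8,-15.4,0],"dr":[0,0,0]},{"travel":[13.8,-15.4,0],"dr":[0,0,0]},{"travel":[13.8,-15.4,0],"dr":[0,0,0]}]}'
python3 - <<'E'
from h import *
c=shot('wrist','w15');o=r.get_obs();t=np.array(o['tcp_pos']);print(t,o['gripper_width'],o['grip_force'])
zb=t[2]+.0205;print(zb,'collar pred',w2px(c,[t[0],t[1],zb+.013]))
a=cv2.resize(c['frame'][170:350,190:380],(633,600),interpolation=cv2.INTER_CUBIC);cv2.imwrite('pics/w15c.png',a)
E
```

```text
clock: 34.65
tcp_pos: [0.5933, -0.168, 0.0734]
tool_rot: [2.215, 2.227, 0.0]
force: [-0.3, -0.2, -1.2]
gripper_width: 0.189
grip_force: 29.3
clock: 35.45
tcp_pos: [0.4384, -0.0307, 0.0725]
tool_rot: [2.215, 2.228, -0.0]
force: [0.8, -0.6, -0.9]
gripper_width: 0.184
grip_force: 29.3
[ 0.43918304 -0.03116227  0.07290286] 0.1886223128819758 29.338264279067516
0.09340286407954516 collar pred [[284.25238354 281.26229917]]
```

View pics/w15c.png

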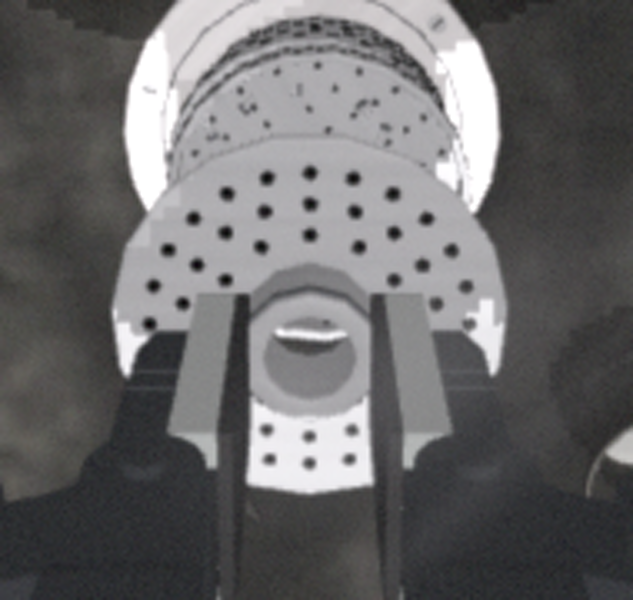

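The shallow basket is seated. The lid is held level with its collar centred at crop (310,355), so I'll compute the correction.

```bash
python3 - <<'E'
from h import *
c=load('wrist')
for uv in((310,353),(310,358)):
    P=px2w(c,190+uv[0]/3.333-.35,170+uv[1]/3.333-.35,.1064);print(P,(np.array([.4392,-.0297])-P[:2])[::-1]*100)
E
```

```text
[ 0.43846709 -0.02838908  0.1064    ] [-0.13109211  0.07329147]
[ 0.4384718  -0.02911751  0.1064    ] [-0.05824908  0.07281969]
```

```bash
python3 -m pendant '{"rows":[{"travel":[-0.08,0.07,0.2],"dr":[0,0,0]},{"travel":[-0.08,0.07,0.7],"dr":[0,0,0]},{"travel":[-0.08,0.07,1.3],"dr":[0,0,0]},{"travel":[-0.08,0.07,1.9],"dr":[0,0,0]},{"travel":[-0.08,0.07,2.5],"dr":[0,0,0]},{"travel":[-0.08,0.07,3.1],"dr":[0,0,0]},{"travel":[-0.08,0.07,3.5],"dr":[0,0,0]},{"travel":[-0.08,0.07,3.5],"dr":[0,0,0]}]}' 
```

```text
clock: 36.3
tcp_pos: [0.4384, -0.0313, 0.0371]
tool_rot: [-2.215, -2.226, 0.001]
force: [0.3, -0.5, -0.9]
gripper_width: 0.192
grip_force: 29.3
```

```bash
python3 -m pendant '{"rows":[{"travel":[0,0,0.2],"dr":[0,0,0]},{"travel":[0,0,0.4],"dr":[0,0,0]},{"travel":[0,0,0.6],"dr":[0,0,0]},{"travel":[0,0,0.8],"dr":[0,0,0]},{"travel":[0,0,1],"dr":[0,0,0]},{"travel":[0,0,1.2],"dr":[0,0,0]},{"travel":[0,0,1.3],"dr":[0,0,0]},{"travel":[0,0,1.3],"dr":[0,0,0]}]}' 
```

```text
clock: 37.1
tcp_pos: [0.439, -0.0314, 0.0248]
tool_rot: [-2.216, -2.227, 0.0]
force: [0.4, -0.3, -0.6]
gripper_width: 0.187
grip_force: 29.3
```

```bash
python3 -m pendant '{"rows":[{"travel":[0,0,0],"dr":[0,0,0]},{"travel":[0,0,0],"dr":[0,0,0]},{"travel":[0,0,0],"dr":[0,0,0]},{"travel":[0,0,0],"dr":[0,0,0]},{"travel":[0,0,0],"dr":[0,0,0]},{"travel":[0,0,0],"dr":[0,0,0]},{"travel":[0,0,0],"dr":[0,0,0]},{"travel":[0,0,0],"dr":[0,0,0]}]}' 4
python3 -m pendant '{"rows":[{"travel":[0,0,-1],"dr":[0,0,0]},{"travel":[0,0,-2.5],"dr":[0,0,0]},{"travel":[0,0,-5],"dr":[0,0,0]},{"travel":[0,0,-7],"dr":[0,0,0]},{"travel":[0,0,-8],"dr":[0,0,0]},{"travel":[0,0,-8.5],"dr":[0,0,0]},{"travel":[0,0,-8.5],"dr":[0,0,0]},{"travel":[0,0,-8.5],"dr":[0,0,0]}]}'
python3 -c "
from h import *
c=shot('wrist','w16');t=shot('top','t16');o=r.get_obs();print(o['tcp_pos'],o['gripper_width']);fitc(c,(.4391,-.0295),.0465,56,thr=130);print(togo([.5888,-.0021,.09]))"
```

```text
clock: 37.9
tcp_pos: [0.4392, -0.0315, 0.025]
tool_rot: [2.216, 2.227, 0.0]
force: [0.6, -0.1, 0.2]
gripper_width: 0.471
grip_force: 0.0
clock: 38.7
tcp_pos: [0.4384, -0.0313, 0.1092]
tool_rot: [-2.215, -2.226, 0.001]
force: [-0.6, 0.8, -0.2]
gripper_width: 0.471
grip_force: 0.0
[ 0.4381601  -0.03127102  0.1088278 ] 0.47024682734883283
(np.float64(283.7), np.float64(210.3)) -> (283.2, 195.6) ax [ 98.1 104.4] xyz [ 0.4387 -0.0189  0.0465]
[ 2.84198578 15.08249469  1.84921846]
```

```bash
python3 -m pendant '{"rows":[{"travel":[0.3,1.5,0],"dr":[0,0,0]},{"travel":[0.9,4.9,0],"dr":[0,0,0]},{"travel":[1.6,8.5,0],"dr":[0,0,0]},{"travel":[2.2,12,0.5],"dr":[0,0,0]},{"travel":[2.7,14.2,1.2],"dr":[0,0,0]},{"travel":[2.9,15.1,1.8],"dr":[0,0,0]},{"travel":[2.9,15.1,1.8],"dr":[0,0,0]},{"travel":[2.9,15.1,1.8],"dr":[0,0,0]}]}' 5
python3 - <<'E'
from h import *
c=shot('wrist','w17');o=r.get_obs();print(o['tcp_pos'],R.from_rotvec(o['tool_rot']).as_matrix().round(3)[:2,0],o['gripper_width'])
P=fitc(c,(.5888,-.0021),.02,22,thr=130);fitc(c,(.5888,-.0021),.02,22,thr=100);print(togo([P[0],P[1],-.018]))
E
```

```text
clock: 39.6
tcp_pos: [0.5882, -0.0017, 0.0908]
tool_rot: [-2.214, -2.225, 0.003]
force: [-0.2, -0.1, 0.1]
gripper_width: 0.586
grip_force: 0.0
[ 0.58841638 -0.00185344  0.0913796 ] [-0.005  1.   ] 0.5840538522241892
(np.float64(283.7), np.float64(209.7)) -> (282.9, 210.6) ax [28.5 29.8] xyz [ 0.5882 -0.0028  0.02  ]
(np.float64(283.7), np.float64(209.7)) -> (282.9, 210.4) ax [29.4 30.5] xyz [ 0.5882 -0.0026  0.02  ]
[-9.23185457e-02  3.40870857e-03  1.09379701e+01]
```

```bash
python3 -m pendant '{"rows":[{"travel":[-0.05,0,1.5],"dr":[0,0,0]},{"travel":[-0.05,0,4],"dr":[0,0,0]},{"travel":[-0.05,0,6.5],"dr":[0,0,0]},{"travel":[-0.05,0,8.7],"dr":[0,0,0]},{"travel":[-0.05,0,10.2],"dr":[0,0,0]},{"travel":[-0.05,0,10.9],"dr":[0,0,0]},{"travel":[-0.05,0,11.1],"dr":[0,0,0]},{"travel":[-0.05,0,11.1],"dr":[0,0,0]}]}' 5 30
python3 -m pendant '{"rows":[{"travel":[0,0,0],"dr":[0,0,0]},{"travel":[0,0,0],"dr":[0,0,0]},{"travel":[0,0,0],"dr":[0,0,0]},{"travel":[0,0,0],"dr":[0,0,0]},{"travel":[0,0,0],"dr":[0,0,0]},{"travel":[0,0,0],"dr":[0,0,0]},{"travel":[0,0,0],"dr":[0,0,0]},{"travel":[0,0,0],"dr":[0,0,0]}]}' 1 30
```

```text
clock: 40.45
tcp_pos: [0.5905, -0.0024, -0.0185]
tool_rot: [2.216, 2.226, 0.001]
force: [-0.0, 0.1, -0.1]
gripper_width: 0.588
grip_force: 0.0
clock: 41.25
tcp_pos: [0.5911, -0.0023, -0.0176]
tool_rot: [2.215, 2.226, 0.002]
force: [-2.1, 0.1, 4.9]
gripper_width: 0.234
grip_force: 34.6
```

```bash
python3 -m pendant '{"rows":[{"travel":[0,0,-0.7],"dr":[0,0,0]},{"travel":[0,0,-2],"dr":[0,0,0]},{"travel":[0,0,-4],"dr":[0,0,0]},{"travel":[0,0,-6],"dr":[0,0,0]},{"travel":[0,0,-8],"dr":[0,0,0]},{"travel":[0,0,-9.5],"dr":[0,0,0]},{"travel":[0,0,-10.5],"dr":[0,0,0]},{"travel":[0,0,-10.5],"dr":[0,0,0]}]}' 
python3 -m pendant '{"rows":[{"travel":[-0.3,-1.5,0],"dr":[0,0,0]},{"travel":[-0.9,-4.9,0],"dr":[0,0,0]},{"travel":[-1.6,-8.5,0],"dr":[0,0,0]},{"travel":[-2.2,-12,0],"dr":[0,0,0]},{"travel":[-2.6,-14.2,0],"dr":[0,0,0]},{"travel":[-2.75,-15.1,0],"dr":[0,0,0]},{"travel":[-2.75,-15.1,0],"dr":[0,0,0]},{"travel":[-2.75,-15.1,0],"dr":[0,0,0]}]}'
python3 - <<'E'
from h import *
c=shot('wrist','w18');o=r.get_obs();t=np.array(o['tcp_pos']);print(t,o['gripper_width'],o['grip_force'])
zt=t[2]+.0183+.02;q=w2px(c,[t[0],t[1],zt])[0];print(zt,q)
g=cv2.cvtColor(c['frame'],cv2.COLOR_BGR2GRAY);u,v=q.astype(int)
print(g[v-40:v+40:4,u-28:u+30:4])
E
```

```text
clock: 42.05
tcp_pos: [0.5915, -0.0024, 0.0881]
tool_rot: [2.214, 2.225, 0.004]
force: [0.2, 0.1, -1.0]
gripper_width: 0.236
grip_force: 34.4
clock: 42.85
tcp_pos: [0.4403, -0.0306, 0.0862]
tool_rot: [2.215, 2.226, 0.001]
force: [0.2, -0.0, -1.0]
gripper_width: 0.232
grip_force: 34.5
[ 0.44064794 -0.03059011  0.08638607] 0.23588386371039533 34.49858009225636
0.12468607118550025 [283.34256484 285.63039575]
[[243 243 151 243 242 242 181 225 233 242 243 146 239 239 240]
 [224 245 235 235 102 104  95  71  76  91 219 236 234 235 234]
 [249 249 144  88  94 111 103  74  72 106  93 128 237 235  85]
 [ 82 227 113  76  90 129 103  75  84 114 111 111 131  70  80]
 [101  36  65  71 104 114 118 122 122 122 118 100  78  69 127]
 [ 53  38  64 112 118 150 163 166 170 165 128 121  78  69 121]
 [ 49  44 109 156 160 164 161 162 164 162 162 149 107  74  92]
 [ 43  49 148 162 162 161 157 153 159 161 159 159 140  72  76]
 [ 43  77 159 159 158  99  93  95  96 105 158 158 160  78  78]
 [ 44 100 159 160  95  94  92  97  97 100 129 160 160  78  74]
 [ 43  86 157 158  94  94  92  95  94  99 100 157 157  75  74]
 [ 47  87 156 158  90  91  90  95  96  97 101 160 161  72  69]
 [ 45  66 158 161 118  93  91  94  92  96 151 158 157  64  59]
 [ 46  47 153 161 157 133  97  93 104 150 157 159 119  57  60]
 [ 41  46  60 150 156 157 159 158 183 184 182 156  68  53  54]
 [ 44  44  56  52 104 177 180 178 224 211  86  68  63  52  48]
 [ 42  45  52  57  58  58  58  63  63  63  60  69  62  44  43]
 [ 40  46  69  57  60  59  53  58  56  60  64  61  68  47  41]
 [ 39  50  51  56  54  56  55  55  58  56  60  65  69  39  41]
 [ 38  52  56  54  52  58  50  55  59  64  66  64  75  56  41]]
```

```bash
python3 -m pendant '{"rows":[{"travel":[0.08,-0.12,0.2],"dr":[0,0,0]},{"travel":[0.08,-0.12,0.7],"dr":[0,0,0]},{"travel":[0.08,-0.12,1.3],"dr":[0,0,0]},{"travel":[0.08,-0.12,1.9],"dr":[0,0,0]},{"travel":[0.08,-0.12,2.5],"dr":[0,0,0]},{"travel":[0.08,-0.12,3.1],"dr":[0,0,0]},{"travel":[0.08,-0.12,3.5],"dr":[0,0,0]},{"travel":[0.08,-0.12,3.5],"dr":[0,0,0]}]}' 
```

```text
clock: 43.7
tcp_pos: [0.4372, -0.0295, 0.0501]
tool_rot: [-2.215, -2.226, 0.002]
force: [-0.5, -0.7, -0.7]
gripper_width: 0.229
grip_force: 34.5
```

```bash
python3 -m pendant '{"rows":[{"travel":[0,0,0.2],"dr":[0,0,0]},{"travel":[0,0,0.4],"dr":[0,0,0]},{"travel":[0,0,0.6],"dr":[0,0,0]},{"travel":[0,0,0.8],"dr":[0,0,0]},{"travel":[0,0,1],"dr":[0,0,0]},{"travel":[0,0,1.1],"dr":[0,0,0]},{"travel":[0,0,1.15],"dr":[0,0,0]},{"travel":[0,0,1.15],"dr":[0,0,0]}]}' 
```

```text
clock: 44.5
tcp_pos: [0.438, -0.0297, 0.0395]
tool_rot: [2.216, 2.227, 0.0]
force: [-0.3, 0.2, -0.3]
gripper_width: 0.229
grip_force: 34.5
```

```bash
python3 -m pendant '{"rows":[{"travel":[0,0,0],"dr":[0,0,0]},{"travel":[0,0,0],"dr":[0,0,0]},{"travel":[0,0,0],"dr":[0,0,0]},{"travel":[0,0,0],"dr":[0,0,0]},{"travel":[0,0,0],"dr":[0,0,0]},{"travel":[0,0,0],"dr":[0,0,0]},{"travel":[0,0,0],"dr":[0,0,0]},{"travel":[0,0,0],"dr":[0,0,0]}]}' 5
python3 -m pendant '{"rows":[{"travel":[0,0,-1],"dr":[0,0,0]},{"travel":[0,0,-2.5],"dr":[0,0,0]},{"travel":[0,0,-5],"dr":[0,0,0]},{"travel":[0,0,-6.5],"dr":[0,0,0]},{"travel":[0,0,-7.5],"dr":[0,0,0]},{"travel":[0,0,-8],"dr":[0,0,0]},{"travel":[0,0,-8],"dr":[0,0,0]},{"travel":[0,0,-8],"dr":[0,0,0]}]}'
python3 - <<'E'
from h import *
c=shot('wrist');s=shot('scene');shot('top');o=r.get_obs();print(o['tcp_pos'],o['gripper_width'],o['force'])
print('cap top pred',w2px(c,[.4391,-.0297,.077]),w2px(s,[[.4391,-.0297,z] for z in(.077,.057,.044,.0)]))
a=cv2.resize(c['frame'][140:340,190:380],(570,600),interpolation=cv2.INTER_CUBIC)
b=cv2.resize(s['frame'][175:260,175:230],(225,348),interpolation=cv2.INTER_CUBIC)
im=np.zeros((600,795,3),np.uint8);im[:,:570]=a;im[:348,570:]=b;cv2.imwrite('pics/end.png',im)
E
```

```text
clock: 45.3
tcp_pos: [0.4379, -0.0297, 0.0395]
tool_rot: [-2.216, -2.227, 0.0]
force: [-0.7, 0.3, 0.1]
gripper_width: 0.583
grip_force: 0.0
clock: 46.1
tcp_pos: [0.4373, -0.0296, 0.1189]
tool_rot: [-2.215, -2.226, 0.001]
force: [-0.3, 0.3, 0.1]
gripper_width: 0.588
grip_force: 0.0
[ 0.43713413 -0.02948638  0.11851259] 0.5850138384158061 [ 0.23340171  0.24818642 -0.67001977]
cap top pred [[285.36049028 222.87748289]] [[198.99500883 196.98919637]
 [200.05168657 204.84570243]
 [200.72246767 209.83302782]
 [202.90388502 226.05208681]]
```

View pics/end.png

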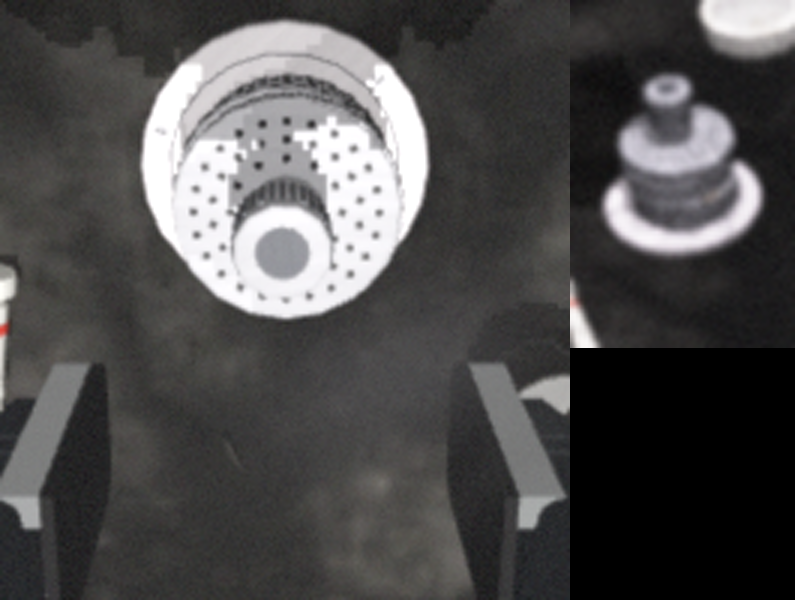

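The full stack is level: the cap top is at (284,224) against a prediction of (285,223) for a seated cap. Handing in.

```bash
python3 -c "
from bench import r
print(r.hand_in())"
```

```text
the job is handed in; nothing more can be done
None
```

The deep, divided and shallow baskets, the lid (collar up) and the cap are on the rod in order. The last pictures show the stack level and seated, the loupe and tin were never touched, and the job is handed in at about 46 s of 120 s; the hand-in returned no verdict.

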